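Load a stone sample into the polishing fixture behind its gravity catch

ROBOT

A 7-joint arm with a two-finger parallel gripper is mounted at the origin on the work surface. World frame = base frame: x ahead of the robot, y to its left, z up, the work surface at z = 0. Lengths are in m, angles in rad, forces in N, time in s.
With the tool pointing down it reaches from about 0.4 to 0.85 m from the base axis. Payload 4.5 kg.
Tool frame: the origin (TCP) lies between the finger pads; the fingertips stand 11 mm ahead of it and the grasp point (between the pads) lies 8 mm behind it (r.nose_length is the distance from the TCP to the fingertips, in m); z points along the fingers, y is the line along which they close (so a half turn about z gives the same grasp; the last joint's range is limited). The gripper opens to 88 mm and grips with 3 to 60 N. Pads are 18 mm wide; open, the fingers measure 123 mm over their backs; the gripper's body (75 mm by 187 mm) begins 45 mm behind the grasp point.
Start: joints at [-1.1, 0.689, -0.195, 1.565, 0.157, 0.902, -0.215], TCP at [0.264, 0.566, 0.25] pointing down, gripper open.
Joint ranges: [-3.01, 3.01], [-0.46, 2.08], [-1.47, 1.51], [0.13, 2.56], [-1, 4.14], [0.04, 2.09], [-2.66, 2.66]. Speed limits (rad/s): [2.57, 2.57, 3.14, 3.14, 3.14, 3.14, 3.14].

INTERFACE

Orientations are given as a unit quaternion [x, y, z, w].
In Python, from plant import get_state, snapshot, camera_model, r gives the robot as it stands.
- The arm moves only by the shell command python3 -m inch 'ROWS' [FORCE]. ROWS is text: rows parted by semicolons, each of 7 numbers parted by spaces: the opening, from -1 (shut) to 1 (fully open), then the shift along the tool's x, y, z in m, then the turn, a rotation vector about the tool's x, y, z in rad. A call has 1 to 20 rows; each row shifts and turns the commanded pose from where the row before left it, along the tool's axes as they then stand; what a row does not reach is not made up. A row lasts 1/12 s, in which the tool goes at most 41.7 mm and 7.16 degrees, less where a joint would pass 70% of its speed; a pose out of reach is approached as far as the arm can. A call is refused whole if a number of a shift passes 0.0417 or a number of a turn 0.125, either way. A call with a gripper value outside its range is refused whole. The fingers move at their own pace and stop on an object; FORCE is the grip in N (left out, the last holds). Time passes only in rows, so rows that do not move let the fingers close. It gives the time, the measured TCP pose, the force, the opening and the grip force at its end, in the units of the state.
- get_state(): the state, without advancing time (a new reading comes with each control period).
- snapshot(name): name is "scene" or "top" or "wrist"; returns (picture, depth): 400x640x3 uint8, red, green, blue; 400x640 float32, m along the optical axis (not along the pixel's ray), 0 where there is no reading.
- camera_model(name): a dict with "intrinsics" (3x3 intrinsics, pixels), "dist" ([k1, k2, p1, p2, k3] as OpenCV has them; the pictures are not rectified), "view" (4x4, takes a point from world to camera coordinates). Camera axes: x right, y down, z forward; pixel columns grow to the right and rows downward; lengths in m; the calibration is good to about 2 mm. A picture is of the moment at which its call begins: read the wrist's pose just before it. camera_model takes no time and is no camera call; for the wrist camera it gives the pose at the moment of the call.
- r.finish_job(): hands the job in; it is judged then, once.
The state is a dict: "clock": time; "q": joint angles; "qd": joint speeds; "joint_torque": joint torques, N m; "tool_pos": TCP position; "eef_rot": TCP orientation; "contact_force": force on the tool from outside, world axes, zero at the start; "moment": the same for the moment, N m; "opening": opening from 0.0 (shut) to 1.0 (fully open); "finger_force": force on a finger pad.
Only numpy, scipy, OpenCV 4.12 (cv2) and the standard library are available. Lean on these libraries where they do the work, as an engineer would, in place of code of your own. Each camera call takes 0.05 s, during which the arm holds its last target. There are 200 camera calls.

TASK

Load the granite block into the green polishing fixture: draw the red lock grip outward to its end stop, set the block down (do not drop it) in the open mouth of the lane, then push it along the lane from behind so that its own front edge lifts the yellow catch, until it is fully home against the end stop under the hood and the catch has dropped behind it. Then slide the red grip back in to its other end stop to lock the catch. Do not touch the yellow catch with the robot, and leave the other things on the bench where they are.

Things in the scene. Friction and masses are not known exactly. Their poses are not given: they have to be found in the camera images.
- fixture: Green steel fixture fixed to the bench. Origin on the bench under the lane; z up, y = push direction along the lane from mouth to end stop, x to the side of catch and lock. All things give mm in this frame. Bed x -55..55, y -175..130; its top, the lane floor, at z 18. Rails 8 mm high, inner faces x = -35 and 35 from y -90 on; from there back to y -175 they flare to x = -50 and 50.
- lane_mouth (a point): Point on the lane floor at x 0, y -125, z 18 of the fixture: where the middle of the block's underside goes when first set down, long side along the lane. There it is still clear of the catch, and fingers have 25 mm or more beside it above the 8 mm rails.
- lane_home (a point): Point on the lane floor at x 0, y 70, z 18 of the fixture: middle of the block's underside when it is fully home against the end stop (face at y 112), its tail then at y 28. A hood over the lane (y 66..125, x -50..50, underside z 66, top z 72) lets the block in only along the lane.
- catch (a joint): Yellow gravity catch over the lane's +x side, hinged about the fixture's x at y -45, z 70. Radians: 0 = down, grows as its tooth lifts (the passing block lifts it about 0.4; limit 0.9). Falls by itself, 110 g; lifting it takes a few N of push on the block. The block's front top edge meets its slope when the block's centre is at about y -70; it drops once the tail has passed y 25.
- catch_tooth (a point): Lower corner of the catch's tooth, on the side facing the end stop; at rest at x 25, y 15, z 34 of the fixture. The sloped tongue runs from the hinge (y -45) down to the tooth over x 22..40 only (lifted, it reaches up to z 80): from x -35 to 22 the lane is free for a slim pusher from above. Hinge post: x 44..56, y -54..-36, up to z 80.
- lock (a joint): Red grip on a steel tongue that slides along the fixture's x. Metres: 0 = drawn fully out (away from the lane, unlocked), 0.040 = pushed fully in (locked: the tongue lies under the catch's tail, at x 62..76, y -85..-45, z 66..74, and the catch cannot lift). Starts between 0.028 and 0.040. Stays where left, about 2 N friction, hard end stops.
- lock_grip (a point): Middle of the red grip (18 mm along the fixture's x, 16 along its y, 36 high: z 64.5..100.5), at y -72, z 82.5 and x = 132 minus the lock value in mm. Can be pinched from above across its y faces. Below it: steel tongue 14 mm wide (z 51..64.5) on a green guide block (x 85..160, y -87..-57, up to z 49).
- stone: Loose granite block with dark polished top, 64 mm (its x) by 84 mm (its y) by 40 mm high, about 0.56 kg; origin in the middle of its underside. Starts flat on the bench to the right of the lane's mouth. Grip it from above across its 64 mm width; either end may go first.
- disc: Bystander: black grinding disc, 100 mm across, 12 mm high, lying on the bench; origin at its underside.
- flask: Bystander: red bottle with white cap, 56 mm across, 120 mm high, standing; origin at its underside.
- wrench: Bystander: steel spanner lying on the bench.
- offcut: Bystander: reddish brick offcut 50 x 40 x 30 mm; origin at its underside.
Not all that is in view belongs to the job. Of the things like the stone, leave any that is orange or purple; of the rest the smaller one is meant.

How it is judged:
By the outcome, as a careful person would: the job done as asked, in the order asked, and still so for the second after the job is handed in, with the robot touching nothing.
It also fails if it takes over 72 s, if anything falls off the work surface, if the arm or the gripper's body presses on something with over 40 N, if the wrist force passes 120 N, or if a joint passes its speed limit or range.

## Working session

There is one attempt and no reset: what is moved stays moved. The work goes in short steps, Python scripts to look and compute and a shell command to move; the robot and the scene stay as the last step left them, time stands still between calls to the robot, and variables do not carry over. Pictures are saved under pics/ and viewed, at most 10 in all, crops included, and the job is handed in when it is done.

```bash
ls; mkdir -p pics; cat > h.py <<'E'
import numpy as np, cv2, json
from plant import get_state, snapshot, camera_model, r
def shot(n):
    m=camera_model(n); p,d=snapshot(n)
    np.savez('/tmp/%s.npz'%n,p=p,d=d,K=m['intrinsics'],dist=m['dist'],V=m['view']); return p,d
def load(n):
    z=np.load('/tmp/%s.npz'%n); return z['p'],z['d'],z['K'],z['dist'],z['V']
def world(n,uv,z=None):
    p,d,K,dist,V=load(n); uv=np.array(uv,float).reshape(-1,2)
    n2=cv2.undistortPoints(uv.reshape(-1,1,2),K,dist).reshape(-1,2)
    R,t=V[:3,:3],V[:3,3]; c=-R.T@t; ray=np.c_[n2,np.ones(len(uv))]@R
    if z is None:
        s=np.array([d[int(round(v)),int(round(u))] for u,v in uv])
    else: s=(z-c[2])/ray[:,2]
    return c+ray*s[:,None]
def proj(n,P):
    p,d,K,dist,V=load(n); P=np.array(P,float).reshape(-1,3)
    return cv2.projectPoints(P,cv2.Rodrigues(V[:3,:3])[0],V[:3,3],K,dist)[0].reshape(-1,2)
E
python3 - <<'E'
from h import *
for n in('top','scene'):
    p,d=shot(n); cv2.imwrite(f'pics/{n}1.png',p[:,:,::-1])
s=get_state(); print(s)
E
```

```text
pics
{'clock': 0.1, 'q': array([-1.10020227,  0.6898974 , -0.19452944,  1.56621871,  0.15730475,
        0.90249404, -0.21510075]), 'qd': array([ 7.71667737e-04, -2.13076279e-03, -2.27067688e-04, -3.31964470e-03,
       -1.63917839e-04, -1.14235519e-03, -6.81327478e-05]), 'joint_torque': array([-3.61869614e-03, -5.28508651e+01, -1.27200421e+00, -1.53836274e+01,
       -5.26613707e-02,  1.99218848e-03,  4.57159183e-05]), 'tool_pos': array([0.26420434, 0.56581673, 0.24899783]), 'eef_rot': array([ 2.16624369e-01,  9.76254691e-01, -8.04064078e-04, -1.19462112e-04]), 'contact_force': array([ 0.23620028, -1.13417539,  0.46566289]), 'moment': array([-0.05068206,  0.01107564, -0.00577743]), 'finger_force': 0.0, 'opening': 1.0015843812715213}
```

View pics/top1.png

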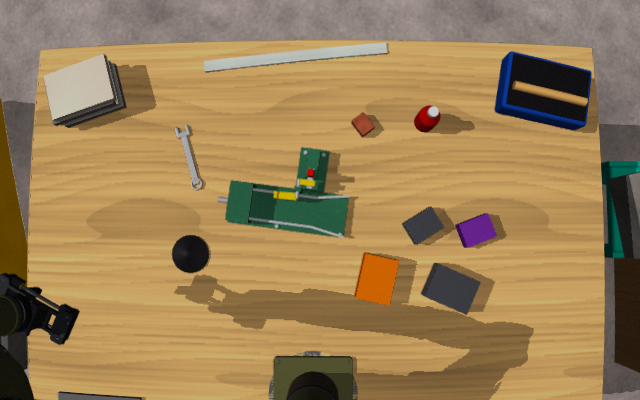

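View pics/scene1.png

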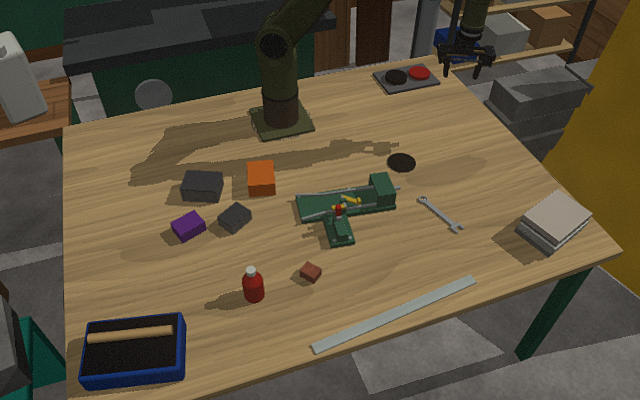

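Top view (world +x up, +y left). Things like the stone: dark grey (423,225), larger dark grey (451,288), orange (377,278), purple (477,230). With orange and purple excluded, the smaller dark one at (423,225) fits. I'll confirm that and read the corners in an enlarged crop.

```bash
python3 - <<'E'
from h import *
p=load('top')[0]
c=p[140:320,210:490][:,:,::-1]
c=cv2.resize(c,None,fx=2.85,fy=2.85,interpolation=cv2.INTER_CUBIC)
cv2.imwrite('pics/crop1.png',c)
P,d,K,_,V=load('top')
for n,c in dict(small=(423,222),big=(451,285)).items(): print(n,world('top',c))
hsv=cv2.cvtColor(P,cv2.COLOR_RGB2HSV)
# 3D cloud of fixture area
v,u=np.mgrid[140:320,210:500]; W=world('top',np.c_[u.ravel(),v.ravel()]); h=hsv[140:320,210:500].reshape(-1,3); uu=u.ravel(); vv=v.ravel()
dark=(h[:,1]<110)&(h[:,2]<90)
for n,box,zz in(('small',(400,445,203,247),.04),('big',(415,485,258,318),None)):
    m=(uu>box[0])&(uu<box[1])&(vv>box[2])&(vv<box[3])&(W[:,2]>.03)
    q=W[m]; rc=cv2.minAreaRect(q[:,:2].astype(np.float32)*1000); print(n,m.sum(),np.median(q[:,2]),rc)
g=(h[:,0]>55)&(h[:,0]<95)&(h[:,1]>100)
gw=W[g]; print('green',g.sum())
m=g&(np.abs(W[:,2]-.018)<.006); print('bed',m.sum(),cv2.minAreaRect(W[m][:,:2].astype(np.float32)*1000))
m=g&(np.abs(W[:,2]-.072)<.006); print('hood',m.sum(),cv2.minAreaRect(W[m][:,:2].astype(np.float32)*1000))
m=g&(np.abs(W[:,2]-.049)<.006); print('guide',m.sum(),cv2.minAreaRect(W[m][:,:2].astype(np.float32)*1000))
m=((h[:,0]<6)|(h[:,0]>174))&(h[:,1]>180)&(uu<330)&(uu>295)&(vv>160)&(vv<190); print('grip',m.sum(),np.round(W[m],3)[:30],np.c_[uu,vv][m].mean(0))
E
```

```text
small [[ 0.4508584  -0.28080199  0.03849289]]
big [[ 0.29214377 -0.34734933  0.05400765]]
small 855 0.03796391567437629 ((418.8957214355469, -186.68812561035156), (81.89985656738281, 293.0316162109375), 14.517119407653809)
big 1731 0.05432501522873001 ((343.0523376464844, -221.04991149902344), (404.51080322265625, 91.8840103149414), 64.82257080078125)
green 4884
bed 3471 ((540.7830200195312, 58.044830322265625), (300.2010803222656, 215.8736572265625), 82.43287658691406)
hood 897 ((497.09722900390625, 121.16143035888672), (181.82611083984375, 99.33436584472656), 85.50155639648438)
guide 258 ((542.5064697265625, 70.74903106689453), (88.458251953125, 251.09060668945312), 33.7890739440918)
grip 48 [[ 0.579  0.01   0.095]
 [ 0.579  0.007  0.095]
 [ 0.578  0.005  0.102]
 [ 0.579  0.002  0.095]
 [ 0.579 -0.     0.096]
 [ 0.576  0.01   0.099]
 [ 0.576  0.007  0.101]
 [ 0.576  0.005  0.098]
 [ 0.577  0.002  0.095]
 [ 0.576 -0.     0.098]
 [ 0.576 -0.003  0.097]
 [ 0.574  0.01   0.095]
 [ 0.574  0.007  0.094]
 [ 0.574  0.005  0.099]
 [ 0.573  0.002  0.103]
 [ 0.574 -0.     0.095]
 [ 0.573 -0.003  0.101]
 [ 0.577  0.014  0.052]
 [ 0.571  0.01   0.1  ]
 [ 0.571  0.007  0.099]
 [ 0.571  0.005  0.097]
 [ 0.571  0.002  0.101]
 [ 0.571 -0.     0.098]
 [ 0.571 -0.003  0.097]
 [ 0.575  0.014  0.047]
 [ 0.568  0.009  0.103]
 [ 0.569  0.007  0.099]
 [ 0.569  0.005  0.099]
 [ 0.569  0.002  0.096]
 [ 0.569 -0.     0.097]] [310.22916667 172.45833333]
```

View pics/crop1.png

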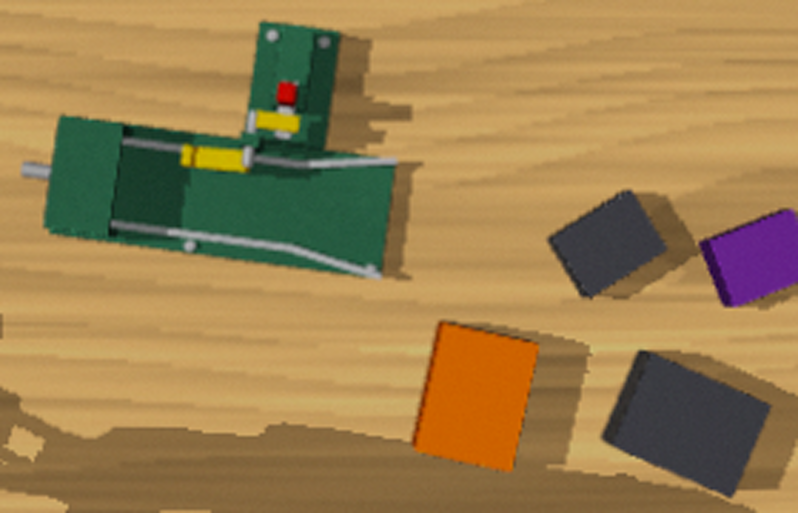

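The crop confirms it: the small dark block at crop (608,243) is the smaller of the two dark ones. Its top corners are (549,240), (629,190), (666,248), (588,297). The grip is at (287,92). Next I fit poses from the corners.

```bash
cat >> h.py <<'E'
from scipy.spatial.transform import Rotation as Rn
def rigid2(A,B):
    A=np.array(A,float);B=np.array(B,float);a=A-A.mean(0);b=B-B.mean(0)
    th=np.arctan2((a[:,0]*b[:,1]-a[:,1]*b[:,0]).sum(),(a*b).sum())
    R=np.array([[np.cos(th),-np.sin(th)],[np.sin(th),np.cos(th)]]); t=B.mean(0)-R@A.mean(0)
    return th,t,R,(A@R.T+t-B)
E
python3 - <<'E'
from h import *
f=lambda L:np.array(L,float)/2.85+[209.67,139.67]
st=world('top',f([(549,240),(629,190),(666,248),(588,297)]),.04)[:,:2]
print('stone',st.mean(0),np.linalg.norm(np.diff(np.r_[st,st[:1]],axis=0),axis=1))
# sides: 549->629 long?, 
print(min((np.abs(x[3]).max(),x[0],x[1]) for x in [rigid2(c,st) for c in ([(-32,-42),(32,-42),(32,42),(-32,42)],[(32,-42),(32,42),(-32,42),(-32,-42)],[(-32,42),(32,42),(32,-42),(-32,-42)]) for c in [np.array(c)/1000]] ) if 0 else [ (np.degrees(x[0]),x[1],np.abs(x[3]).max()) for c in ([(32,-42),(-32,-42),(-32,42),(32,42)],[(32,42),(32,-42),(-32,-42),(-32,42)]) for x in [rigid2(np.array(c)/1000,st)]])
bm=world('top',f([(396,163),(381,277)]),.022)[:,:2]
hd=world('top',f([(62,116),(124,125),(109,240),(45,233)]),.072)[:,:2]
B=np.r_[bm,hd]; A=np.array([(55,-175),(-55,-175),(50,125),(50,66),(-50,66),(-50,125)])/1000
th,t,R,res=rigid2(A,B); print('fix',np.degrees(th),t,res*1000)
th,t,R,res=rigid2(A[2:],hd); print('hood only',np.degrees(th),t,np.round(res*1000,1))
g=world('top',f([(287,92)]),.1005)[:,:2]; print('grip',g,(g-t)@R)
E
```

```text
stone [ 0.44275869 -0.28055501] [0.08512466 0.06141708 0.08304785 0.06133825]
[(np.float64(122.27094047465184), array([ 0.44275869, -0.28055501]), np.float64(0.014950451736259363)), (np.float64(32.03534769761498), array([ 0.44275869, -0.28055501]), np.float64(0.002123159156393717))]
fix -7.355226612459679 [0.48727217 0.08675582] [[ 3.00170408 -1.548277  ]
 [-3.36123115 -1.33924361]
 [-1.20974662  2.58436552]
 [-0.7216432  -1.13796922]
 [ 0.34179043 -0.40633916]
 [ 1.94912645  1.84746347]]
hood only -7.198572572738085 [0.48744129 0.08600086] [[-1.4  2. ]
 [-0.7 -1.7]
 [ 0.3 -1.3]
 [ 1.8  1. ]]
grip [[0.57103487 0.00373446]] [[ 0.09324336 -0.07114298]]
```

```bash
cat >> h.py <<'E'
FT=np.array([.4873,.0864]); FA=np.radians(-7.3)
def fix(x,y,z):  # fixture mm -> world
    c,s=np.cos(FA),np.sin(FA); return np.array([FT[0]+(c*x-s*y)/1000,FT[1]+(s*x+c*y)/1000,z/1000])
def go(P,ang,pt='tcp'):
    "rotvec in tool axes to upright with tool y at world angle ang (deg, mod 180), then shift in tool axes (after turn)"
    s=get_state(); R=Rn.from_quat(s['eef_rot']).as_matrix(); best=None
    for a in (ang,ang+180,ang-180):
        y=np.array([np.cos(np.radians(a)),np.sin(np.radians(a)),0]); z=np.array([0,0,-1.]); T=np.c_[np.cross(y,z),y,z]
        rv=Rn.from_matrix(R.T@T).as_rotvec()
        if best is None or np.linalg.norm(rv)<np.linalg.norm(best[0]): best=(rv,T)
    rv,T=best; P=np.array(P,float)+(np.array([0,0,-.008]) if pt=='grasp' else 0)
    print('turn',np.round(rv,3),'shift',np.round(T.T@(P-s['tool_pos']),4),'world d',np.round(P-s['tool_pos'],4))
    print('tool x,y in world',np.round(T[:,0],3),np.round(T[:,1],3))
E
python3 - <<'E'
from h import *
go(fix(95,-72,200),82.7,'grasp')
E
```

```text
turn [-0.002 -0.    -0.309] shift [-0.3772 -0.5192  0.057 ] world d [ 0.3082 -0.5629 -0.057 ]
tool x,y in world [-0.992  0.127  0.   ] [0.127 0.992 0.   ]
```

```bash
python3 -m inch '0.2 0 0 0 0 0 -0.103;0.2 0 0 0 0 0 -0.103;0.2 0 0 0 0 0 -0.103;0.2 -0.022 -0.0305 0 0 0 0;0.2 -0.022 -0.0305 0 0 0 0;0.2 -0.022 -0.0305 0 0 0 0;0.2 -0.022 -0.0305 0 0 0 0;0.2 -0.022 -0.0305 0 0 0 0;0.2 -0.022 -0.0305 0 0 0 0;0.2 -0.022 -0.0305 0 0 0 0;0.2 -0.022 -0.0305 0 0 0 0;0.2 -0.022 -0.0305 0 0 0 0;0.2 -0.022 -0.0305 0 0 0 0;0.2 -0.022 -0.0305 0 0 0 0;0.2 -0.022 -0.0305 0 0 0 0;0.2 -0.022 -0.0305 0 0 0 0;0.2 -0.022 -0.0305 0 0 0 0;0.2 -0.022 -0.0305 0 0 0 0;0.2 -0.022 -0.0305 0 0 0 0;0.2 0 0 0 0 0 0'
python3 - <<'E'
from h import *
go(fix(95,-72,200),82.7,'grasp')
E
```

```text
clock: 1.77
tool_pos: [0.5543, 0.0275, 0.2489]
eef_rot: [0.07, 0.998, -0.003, 0.001]
contact_force: [-0.5, -1.4, -0.7]
opening: 0.597
finger_force: 0.0
turn [-0.006  0.002 -0.013] shift [-0.021  -0.0221  0.0569] world d [ 0.0181 -0.0246 -0.0569]
tool x,y in world [-0.992  0.127  0.   ] [0.127 0.992 0.   ]
```

```bash
python3 -m inch '0.2 -0.021 -0.022 0 -0.006 0.002 -0.013;0.2 0 0 0 0 0 0;0.2 0 0 0 0 0 0'
python3 - <<'E'
from h import *
p,d=shot('wrist')
c=p.copy()[:,:,::-1]
pts=[fix(*q) for q in [(84,-80,100.5),(84,-64,100.5),(102,-80,100.5),(102,-64,100.5),(55,-175,18),(-55,-175,18),(50,66,72),(-50,66,72),(25,15,34)]]
print(np.round(proj('wrist',pts)))
cv2.imwrite('pics/wrist1.png',cv2.resize(c,(800,500),interpolation=cv2.INTER_CUBIC))
go(fix(95,-72,86),82.7,'grasp')
E
```

```text
clock: 2.02
tool_pos: [0.5696, 0.0112, 0.2491]
eef_rot: [0.059, 0.998, 0.003, -0.001]
contact_force: [-0.5, 0.6, -0.0]
opening: 0.6
finger_force: 0.0
[[305. 184.]
 [321. 184.]
 [305. 201.]
 [321. 201.]
 [233. 145.]
 [225.  48.]
 [441. 148.]
 [455.  45.]
 [388. 122.]]
turn [ 0.006 -0.003  0.011] shift [-0.0047 -0.0095  0.1713] world d [ 0.0034 -0.01   -0.1713]
tool x,y in world [-0.992  0.127  0.   ] [0.127 0.992 0.   ]
```

View pics/wrist1.png

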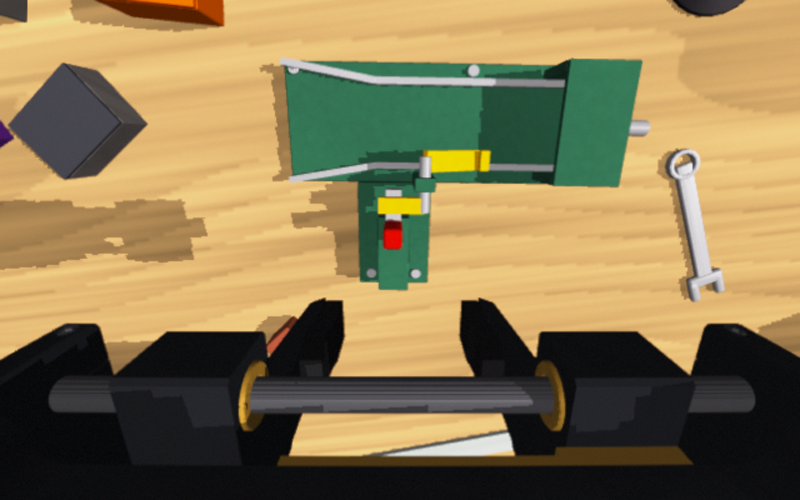

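```bash
python3 - <<'E'
from h import *
f=lambda L:np.array(L,float)*.8-.1
B=np.r_[world('wrist',f([(290,181),(281,60)]),.018),world('wrist',f([(557,185),(571,59),(641,60),(619,187)]),.072)][:,:2]
A=np.array([(55,-175),(-55,-175),(50,66),(-50,66),(-50,125),(50,125)])/1000
th,t,R,res=rigid2(A,B); print(np.degrees(th),t,np.round(res*1000,1))
g=world('wrist',f([(393,239)]),.1005)[:,:2]; print((g-t)@R)
st=world('wrist',f([(67,64),(119,123),(68,179),(9,124)]),.04)[:,:2]; print(st.mean(0)); th,t,R,res=rigid2(np.array([(32,42),(32,-42),(-32,-42),(-32,42)])/1000,st);print(np.degrees(th),np.round(res*1000,1))
E
```

```text
-7.459823510451564 [0.48782729 0.08706032] [[ 0.5  1.9]
 [ 0.5  1.4]
 [ 0.3 -4.2]
 [-1.  -1.3]
 [-0.2  1.8]
 [-0.1  0.4]]
[[ 0.09127538 -0.07133351]]
[ 0.44190512 -0.28121044]
120.80254831077052 [[ -5.4 -14.5]
 [ 14.2  -0. ]
 [  4.5  11.3]
 [-13.3   3.2]]
```

```bash
sed -i 's/^FT=.*/FT=np.array([.4876,.0867]); FA=np.radians(-7.4)/' h.py
python3 -m inch '0.2 -0.005 -0.0095 0.02 0 0 0;0.2 0 0 0.03 0 0 0;0.2 0 0 0.03 0 0 0;0.2 0 0 0.03 0 0 0;0.2 0 0 0 0 0 0;0.2 0 0 0 0 0 0'
python3 - <<'E'
from h import *
go(fix(95,-72,86),82.6,'grasp')
E
```

```text
clock: 2.57
tool_pos: [0.5716, 0.0051, 0.139]
eef_rot: [0.056, 0.998, 0.003, -0.003]
contact_force: [-0.1, -0.0, 0.4]
opening: 0.603
finger_force: 0.0
turn [ 0.006 -0.006  0.017] shift [-0.0011 -0.0019  0.061 ] world d [ 0.0009 -0.002  -0.061 ]
tool x,y in world [-0.992  0.129  0.   ] [0.129 0.992 0.   ]
```

```bash

python3 -m inch '0.2 0 0 0 0.006 -0.006 0.017;0.2 -0.001 -0.002 0.02 0 0 0;0.2 0 0 0.02 0 0 0;0.2 0 0 0.02 0 0 0;0.2 0 0 0 0 0 0;-1 0 0 0 0 0 0;-1 0 0 0 0 0 0;-1 0 0 0 0 0 0;-1 0 0 0 0 0 0;-1 0 0 0 0 0 0;-1 0 0 0 0 0 0' 20
python3 - <<'E'
from h import *
go(fix(95,-72,86),82.6,'grasp')
E
```

```text
clock: 3.48
tool_pos: [0.5749, 0.0035, 0.0805]
eef_rot: [0.065, 0.998, 0.001, 0.003]
contact_force: [0.0, -2.8, 3.7]
opening: 0.18
finger_force: 20.0
turn [ 0.003  0.006 -0.002] shift [ 0.0023 -0.0007  0.0025] world d [-0.0024 -0.0004 -0.0025]
tool x,y in world [-0.992  0.129  0.   ] [0.129 0.992 0.   ]
```

```bash

python3 -m inch '-1 -0.007 0 0 0 0 0;-1 -0.007 0 0 0 0 0;-1 -0.007 0 0 0 0 0;-1 -0.007 0 0 0 0 0;-1 -0.006 0 0 0 0 0;-1 -0.002 0 0 0 0 0;-1 0 0 0 0 0 0;-1 0 0 0 0 0 0'
python3 - <<'E'
from h import *
s=get_state();d=s['tool_pos'][:2]-FT;c,q=np.cos(FA),np.sin(FA);print('fix',d@[c,q],d@[-q,c])
E
```

```text
clock: 4.15
tool_pos: [0.6112, -0.0015, 0.0805]
eef_rot: [0.065, 0.998, 0.001, 0.003]
contact_force: [1.2, 4.6, 4.5]
opening: 0.184
finger_force: 20.0
fix 0.13389245952583606 -0.07153870747739483
```

```bash

python3 -m inch '-1 -0.002 0 0 0 0 0;-1 -0.002 0 0 0 0 0;-1 -0.002 0 0 0 0 0;-1 0 0 0 0 0 0;-1 0 0 0 0 0 0'
cat >> h.py <<'E'
def where():
    s=get_state();d=s['tool_pos'][:2]-FT;c,q=np.cos(FA),np.sin(FA);print('fix',d@[c,q],d@[-q,c],s['tool_pos'][2],'F fix',s['contact_force'][:2]@[c,q],s['contact_force'][:2]@[-q,c],s['contact_force'][2],'t',s['clock'])
E
python3 -c "
from h import *;where()"
```

```text
clock: 4.57
tool_pos: [0.6144, -0.0019, 0.0805]
eef_rot: [0.065, 0.998, 0.001, 0.001]
contact_force: [-5.3, 6.6, 10.5]
opening: 0.178
finger_force: 20.0
fix 0.13715174763898094 -0.07153718979270421 0.08047426064884977 F fix -6.084083510163464 5.89526344546049 10.510633800265092 t 4.5667
```

```bash

python3 -m inch '-1 -0.003 0 0 0 0 0;-1 -0.001 0 0 0 0 0;-1 0 0 0 0 0 0'
python3 -c "
from h import *;where()"
```

```text
clock: 4.82
tool_pos: [0.6146, -0.0019, 0.0804]
eef_rot: [0.065, 0.998, 0.0, -0.003]
contact_force: [-11.7, 6.2, 17.4]
opening: 0.179
finger_force: 20.0
fix 0.13734719933632775 -0.07154355845975573 0.08039989009903761 F fix -12.409899011222379 4.6226959766067885 17.390467085409412 t 4.8167
```

```bash

python3 -m inch '-1 0.005 0 0 0 0 0;-1 0 0 0 0 0 0;-0.1 0 0 0 0 0 0;-0.1 0 0 0 0 0 0;-0.1 0 0 0 0 0 0;-0.1 0 0 0 0 0 0;-0.1 0 0 -0.02 0 0 0;-0.1 0 0 -0.03 0 0 0;-0.1 0 0 -0.035 0 0 0;1 0 0 -0.035 0 0 0;1 0 0 -0.02 0 0 0;1 0 0 0 0 0 0'
python3 -c "
from h import *;where();print(get_state()['q'])
go([.4424,-.281,.20],32,'grasp')"
```

```text
clock: 5.82
tool_pos: [0.6169, -0.0042, 0.2246]
eef_rot: [0.066, 0.998, 0.0, 0.006]
contact_force: [0.4, -0.2, 0.0]
opening: 0.655
finger_force: 0.0
fix 0.1399474173350413 -0.07345988534540687 0.22455935684174014 F fix 0.408776870667156 -0.126897776572707 0.036208251099255226 t 5.8167
[ 0.1235183   0.71498718 -0.34348337  1.62561402  0.30363914  0.84119003
  1.09438353]
turn [0.007 0.011 0.879] shift [-0.1423 -0.2947  0.0326] world d [-0.1745 -0.2768 -0.0326]
tool x,y in world [-0.53   0.848  0.   ] [0.848 0.53  0.   ]
```

```bash

python3 -m inch '1 0 0 0 0.007 0.011 0.109;1 0 0 0 0 0 0.11;1 0 0 0 0 0 0.11;1 0 0 0 0 0 0.11;1 0 0 0 0 0 0.11;1 0 0 0 0 0 0.11;1 0 0 0 0 0 0.11;1 0 0 0 0 0 0.11;1 -0.0158 -0.0327 0 0 0 0;1 -0.0158 -0.0327 0 0 0 0;1 -0.0158 -0.0327 0 0 0 0;1 -0.0158 -0.0327 0 0 0 0;1 -0.0158 -0.0327 0 0 0 0;1 -0.0158 -0.0327 0 0 0 0;1 -0.0158 -0.0327 0 0 0 0;1 -0.0158 -0.0327 0 0 0 0;1 -0.0158 -0.0327 0 0 0 0;1 0 0 0 0 0 0;1 0 0 0 0 0 0'
python3 - <<'E'
from h import *
p,d=shot('wrist')
c=p.copy()[:,:,::-1]
cv2.imwrite('pics/wrist2.png',cv2.resize(c,(800,500),interpolation=cv2.INTER_CUBIC))
go([.4424,-.281,.031],32,'grasp')
a=np.radians(32);S=lambda x,y:[.4424+np.cos(a)*x-np.sin(a)*y,-.281+np.sin(a)*x+np.cos(a)*y,.04]
print(np.round(proj('wrist',[S(.032,.042),S(.032,-.042),S(-.032,-.042),S(-.032,.042)])*1.25))
E
```

```text
clock: 7.4
tool_pos: [0.4379, -0.2832, 0.2217]
eef_rot: [0.487, 0.873, -0.005, -0.003]
contact_force: [0.3, 0.1, 0.4]
opening: 1.002
finger_force: 0.0
turn [-0.011 -0.001 -0.001] shift [-0.0015  0.0025  0.1989] world d [ 2.900e-03  1.000e-04 -1.989e-01]
tool x,y in world [-0.53   0.848  0.   ] [0.848 0.53  0.   ]
[[447. 181.]
 [444. 272.]
 [376. 271.]
 [374. 182.]]
```

View pics/wrist2.png

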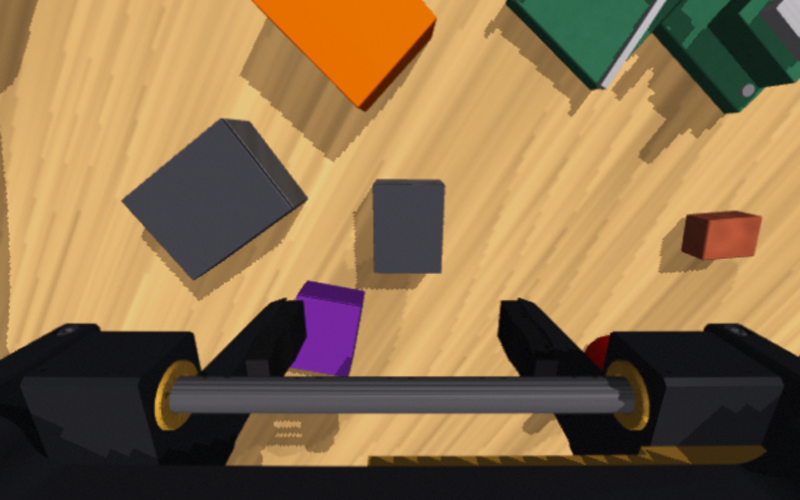

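Wrist view: the stone is square to the fingers, with top corners at about (374,185), (444,185), (441,272), (374,272), within 2 mm of the prediction. The purple block at (330,330) is clear of the fingers. Descending.

```bash

python3 -m inch '1 -0.0015 0.0015 0 -0.011 -0.001 0;1 0 0 0.03 0 0 0;1 0 0 0.03 0 0 0;1 0 0 0.03 0 0 0;1 0 0 0.03 0 0 0;1 0 0 0 0 0 0;1 0 0 0 0 0 0'
python3 - <<'E'
from h import *
go([.4422,-.2812,.031],32,'grasp')
E
```

```text
clock: 8.03
tool_pos: [0.4427, -0.2792, 0.1017]
eef_rot: [0.483, 0.876, 0.001, -0.001]
contact_force: [-0.9, 0.2, -0.3]
opening: 0.998
finger_force: 0.0
turn [ 0.    -0.002  0.004] shift [-0.0014 -0.0015  0.0787] world d [-0.0005 -0.002  -0.0787]
tool x,y in world [-0.53   0.848  0.   ] [0.848 0.53  0.   ]
```

```bash

python3 -m inch '1 -0.0014 -0.001 0.02 0 0 0;1 0 0 0.02 0 0 0;1 0 0 0.02 0 0 0;1 0 0 0.0187 0 0 0;1 0 0 0 0 0 0;-1 0 0 0 0 0 0;-1 0 0 0 0 0 0;-1 0 0 0 0 0 0;-1 0 0 0 0 0 0;-1 0 0 0 0 0 0;-1 0 0 0 0 0 0' 35
python3 - <<'E'
from h import *
go([.4422,-.2812,.031],32,'grasp')
E
```

```text
clock: 8.95
tool_pos: [0.443, -0.2837, 0.0255]
eef_rot: [0.484, 0.875, -0.0, 0.002]
contact_force: [-1.2, 1.0, 7.9]
opening: 0.72
finger_force: 35.0
turn [0.002 0.003 0.001] shift [0.0025 0.0007 0.0025] world d [-0.0008  0.0025 -0.0025]
tool x,y in world [-0.53   0.848  0.   ] [0.848 0.53  0.   ]
```

```bash

python3 -m inch '-1 0 0 -0.01 0 0 0;-1 0 0 -0.03 0 0 0;-1 0 0 -0.03 0 0 0;-1 0 0 -0.03 0 0 0;-1 0 0 -0.03 0 0 0;-1 0 0 0 0 0 0;-1 0 0 0 0 0 0'
python3 - <<'E'
from h import *
where(); go(fix(0,-125,140),172.6-180,'grasp')
E
```

```text
clock: 9.53
tool_pos: [0.443, -0.2832, 0.1556]
eef_rot: [0.484, 0.875, 0.0, 0.003]
contact_force: [-0.3, 0.7, -5.2]
opening: 0.725
finger_force: 35.0
fix 0.0033936289082901333 -0.37251830232745536 0.155647897265482 F fix -0.3622181302893505 0.6258397916750937 -5.172443887889565 t 9.5333
turn [0.004 0.003 0.689] shift [ 0.2475 -0.0034  0.0236] world d [ 0.0285  0.2459 -0.0236]
tool x,y in world [0.129 0.992 0.   ] [ 0.992 -0.129  0.   ]
```

```bash

python3 -m inch '-1 0 0 0 0.004 0.003 0.0985;-1 0 0 0 0 0 0.0985;-1 0 0 0 0 0 0.0985;-1 0 0 0 0 0 0.0985;-1 0 0 0 0 0 0.0985;-1 0 0 0 0 0 0.0985;-1 0 0 0 0 0 0.0985;-1 0.0306 0 0 0 0 0;-1 0.0306 0 0 0 0 0;-1 0.0306 -0.0017 0 0 0 0;-1 0.0306 -0.0017 0 0 0 0;-1 0.0306 0 0 0 0 0;-1 0.0306 0 0 0 0 0;-1 0.0306 0 0 0 0 0;-1 0.0306 0 0 0 0 0;-1 0 0 0 0 0 0;-1 0 0 0 0 0 0'
python3 - <<'E'
from h import *
where(); go(fix(0,-127,75),172.6-180,'grasp')
p,d=shot('wrist');q,_=shot('top')
c=np.r_[cv2.resize(p,(512,320)),cv2.resize(q[140:260,210:402],(512,320),interpolation=cv2.INTER_CUBIC)][:600,:,::-1]
c=np.hstack([cv2.resize(p,(480,300)),cv2.resize(q[140:260,200:328],(320,300),interpolation=cv2.INTER_CUBIC)])[:,:,::-1]
a=p[:,:,::-1]
cv2.imwrite('pics/wrist3.png',cv2.resize(a,(800,500),interpolation=cv2.INTER_CUBIC))
E
```

```text
clock: 10.95
tool_pos: [0.4697, -0.037, 0.1526]
eef_rot: [0.75, 0.662, -0.002, -0.003]
contact_force: [-0.3, -0.8, -5.2]
opening: 0.727
finger_force: 35.0
fix -0.0018060039321640027 -0.12492354681729262 0.1525838214974575 F fix -0.19308231151034666 -0.8224146473899329 -5.228062203919209 t 10.95
turn [-0.007 -0.     0.005] shift [-0.0021  0.0018  0.0856] world d [ 0.0015 -0.0023 -0.0856]
tool x,y in world [0.129 0.992 0.   ] [ 0.992 -0.129  0.   ]
```

View pics/wrist3.png

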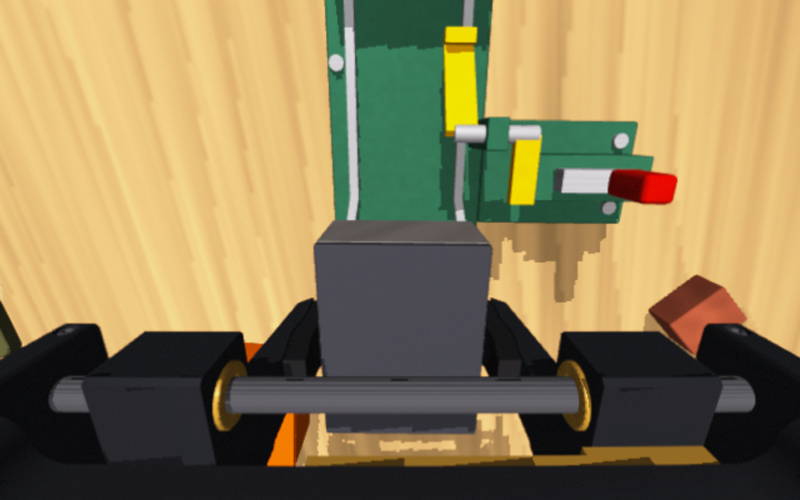

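The stone is centred on the lane: its front edge spans 315..490, and the rails are at 352 and 460. The red grip is fully out at (643,187). Lowering.

```bash

python3 -m inch '-1 -0.002 0.0018 0 -0.007 0 0.005;-1 0 0 0.025 0 0 0;-1 0 0 0.025 0 0 0;-1 0 0 0.025 0 0 0;-1 0 0 0.02 0 0 0;-1 0 0 0 0 0 0;-1 0 0 0 0 0 0'
python3 - <<'E'
from h import *
where(); go(fix(0,-127,51.5),172.6-180,'grasp')
E
```

```text
clock: 11.63
tool_pos: [0.4718, -0.0433, 0.0584]
eef_rot: [0.754, 0.657, 0.0, 0.001]
contact_force: [-0.5, 0.1, -4.3]
opening: 0.723
finger_force: 35.0
fix 0.001021318607908741 -0.13092184438336593 0.05837769055160856 F fix -0.47087451670835156 0.012532204945342337 -4.304006866233793 t 11.6333
turn [ 0.002  0.001 -0.008] shift [ 0.0039 -0.001   0.0149] world d [-0.0005  0.004  -0.0149]
tool x,y in world [0.129 0.992 0.   ] [ 0.992 -0.129  0.   ]
```

```bash

python3 -m inch '-1 0.004 -0.001 0.005 0 0 -0.008;-1 0 0 0.004 0 0 0;-1 0 0 0.002 0 0 0;-1 0 0 0 0 0 0;-1 0 0 0 0 0 0'
python3 -c "
from h import *
where()"
```

```text
clock: 12.05
tool_pos: [0.4724, -0.0378, 0.0483]
eef_rot: [0.75, 0.661, 0.001, 0.002]
contact_force: [0.3, -0.2, -4.9]
opening: 0.723
finger_force: 35.0
fix 0.0009460744026294522 -0.12545200417265973 0.04833854170312465 F fix 0.29657321141269827 -0.18473071658359116 -4.9486824978849 t 12.05
```

```bash

python3 -m inch '-1 -0.001 0 0.002 0 0 0;-1 0 0 0.0015 0 0 0;-1 0 0 0.001 0 0 0;-1 0 0 0 0 0 0;-1 0 0 0 0 0 0'
python3 -c "
from h import *
where()"
```

```text
clock: 12.47
tool_pos: [0.4721, -0.0389, 0.0436]
eef_rot: [0.75, 0.661, 0.001, 0.002]
contact_force: [0.2, -0.1, -1.7]
opening: 0.721
finger_force: 35.0
fix 0.0008242075100418043 -0.1265619682241735 0.043575587269869646 F fix 0.22571238351331624 -0.1129010123308831 -1.6561839758280943 t 12.4667
```

```bash

python3 -m inch '-1 0 0 0.001 0 0 0;-1 0 0 0 0 0 0;-1 0 0 0 0 0 0'
python3 -c "
from h import *
where()"
```

```text
clock: 12.72
tool_pos: [0.4721, -0.039, 0.0435]
eef_rot: [0.75, 0.661, 0.002, 0.002]
contact_force: [-0.7, -0.3, 11.2]
opening: 0.724
finger_force: 35.0
fix 0.0008374832147169872 -0.12659771657319732 0.043511424095389994 F fix -0.6378504752736335 -0.4231199610659996 11.160417731466367 t 12.7167
```

```bash

python3 -m inch '-1 0 0 -0.001 0 0 0;-1 0 0 0 0 0 0;0.6 0 0 0 0 0 0;0.6 0 0 0 0 0 0;0.6 0 0 0 0 0 0;0.6 0 0 0 0 0 0;0.6 0 0 -0.02 0 0 0;0.6 0 0 -0.03 0 0 0;0.6 0 0 -0.03 0 0 0;-1 -0.025 -0.002 0 0 0 0;-1 -0.025 -0.002 0 0 0 0;-1 -0.025 0 0 0 0 0;-1 0 0 0 0 0 0;-1 0 0 0 0 0 0;-1 0 0 0 0 0 0;-1 0 0 0 0 0 0;-1 0 0 0 0 0 0'
python3 - <<'E'
from h import *
where(); go(fix(-3,-200,41),172.6-180)
p,d=shot('wrist'); q,_=shot('top')
c=q[140:260,210:402][:,:,::-1]
cv2.imwrite('pics/place.png',np.vstack([cv2.resize(p[:,:,::-1],(480,300)),cv2.resize(c,(480,300),interpolation=cv2.INTER_CUBIC)]))
E
```

```text
clock: 14.13
tool_pos: [0.4585, -0.1113, 0.1233]
eef_rot: [0.75, 0.662, 0.001, 0.001]
contact_force: [-0.4, 0.2, -0.1]
opening: 0.214
finger_force: 0.0
fix -0.003368130085373615 -0.2000884478136084 0.1232935583728539 F fix -0.42953914002487337 0.19438159046703105 -0.10224728591821572 t 14.1333
turn [ 0.003 -0.001  0.005] shift [0.0001 0.0004 0.0823] world d [ 0.0004  0.     -0.0823]
tool x,y in world [0.129 0.992 0.   ] [ 0.992 -0.129  0.   ]
```

View pics/place.png

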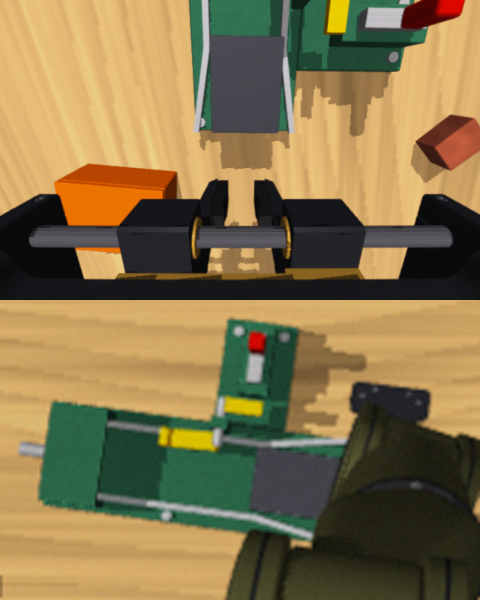

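Stone sits straight in the mouth (wrist view, tail edge 212..282 at row 132). Checking the orange block's height before I lower beside it.

```bash
python3 -c "
from h import *
print(world('wrist',[(153,232),(320,110)]))"
python3 -m inch '-1 0 0 0.02 0 0 0.005;-1 0 0 0.02 0 0 0;-1 0 0 0 0 0 0'
```

```text
[[ 0.30663618 -0.11795682  0.02424477]
 [ 0.46701605 -0.03335863  0.25844837]]
clock: 14.48
tool_pos: [0.4573, -0.1117, 0.0812]
eef_rot: [0.752, 0.66, 0.0, -0.0]
contact_force: [0.1, -1.0, -0.2]
opening: 0.004
finger_force: 0.0
```

```bash

python3 -m inch '-1 0 0 0.02 0 0 0;-1 0 0 0.02 0 0 0;-1 0 0 0 0 0 0;-1 0.01 0 0 0 0 0;-1 0.005 0 0 0 0 0;-1 0.005 0 0 0 0 0;-1 0.005 0 0 0 0 0;-1 0.005 0 0 0 0 0;-1 0.005 0 0 0 0 0;-1 0.005 0 0 0 0 0;-1 0.005 0 0 0 0 0'
python3 -c "
from h import *
where(); go(fix(-3,19,41),172.6-180)"
```

```text
clock: 15.4
tool_pos: [0.465, -0.0699, 0.0445]
eef_rot: [0.753, 0.658, 0.001, 0.003]
contact_force: [-0.1, -6.1, 5.2]
opening: 0.003
finger_force: 2.9
fix -0.0022902263746876136 -0.15816819159241008 0.04449658253225093 F fix 0.7282449868250475 -6.019494473259806 5.23867813341396 t 15.4
turn [ 0.006  0.003 -0.005] shift [ 0.1772 -0.0007  0.0035] world d [ 0.0221  0.1758 -0.0035]
tool x,y in world [0.129 0.992 0.   ] [ 0.992 -0.129  0.   ]
```

```bash

python3 -m inch '-1 0.008 0 0.001 0.006 0.003 -0.005;-1 0.008 0 0 0 0 0;-1 0.008 0 0 0 0 0;-1 0.008 0 0 0 0 0;-1 0.008 0 0 0 0 0;-1 0.008 0 0 0 0 0;-1 0.008 0 0 0 0 0;-1 0.008 0 0 0 0 0;-1 0.008 0 0 0 0 0;-1 0.008 0 0 0 0 0;-1 0.008 0 0 0 0 0;-1 0.008 0 0 0 0 0'
python3 - <<'E'
from h import *
where(); go(fix(-3,19,41),172.6-180)
p,d=shot('wrist'); q,_=shot('scene')
c=q[150:270,270:462][:,:,::-1]
cv2.imwrite('pics/push.png',np.vstack([cv2.resize(p[:,:,::-1],(480,300)),cv2.resize(c,(480,300),interpolation=cv2.INTER_CUBIC)]))
E
```

```text
clock: 16.4
tool_pos: [0.4766, 0.0263, 0.0434]
eef_rot: [0.751, 0.66, -0.0, -0.001]
contact_force: [-0.6, -6.3, 3.0]
opening: 0.004
finger_force: 2.7
fix -0.003144022091810827 -0.061316852179460785 0.04335374702414121 F fix 0.17128032324459141 -6.360224511257415 2.9534186118930994 t 16.4
turn [-0.002 -0.001  0.001] shift [0.0803 0.0001 0.0024] world d [ 0.0105  0.0796 -0.0024]
tool x,y in world [0.129 0.992 0.   ] [ 0.992 -0.129  0.   ]
```

View pics/push.png

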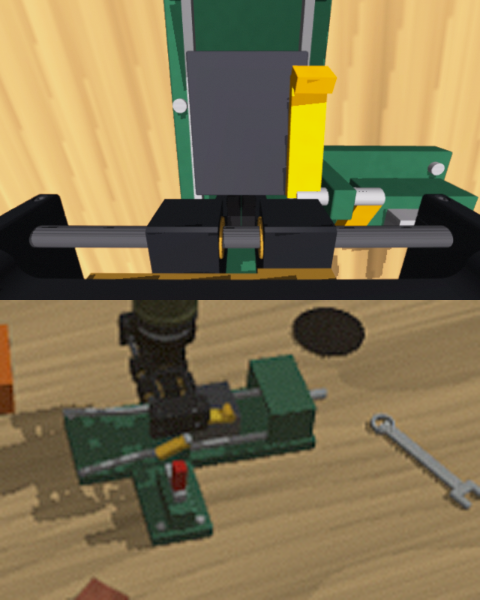

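The catch (312,80) is riding on the stone's top and the stone is straight in the lane. Pushing on.

```bash

python3 -m inch '-1 0.008 0 0 0 0 0;-1 0.008 0 0 0 0 0;-1 0.008 0 0 0 0 0;-1 0.008 0 0 0 0 0;-1 0.008 0 0 0 0 0;-1 0.008 0 0 0 0 0;-1 0.008 0 0 0 0 0;-1 0.006 0 0 0 0 0;-1 0.004 0 0 0 0 0;-1 0.004 0 0 0 0 0;-1 0 0 0 0 0 0'
python3 - <<'E'
from h import *
where(); go(fix(-3,19,41),172.6-180)
E
```

```text
clock: 17.42
tool_pos: [0.4854, 0.0969, 0.043]
eef_rot: [0.75, 0.661, 0.0, -0.002]
contact_force: [-0.5, -2.4, 2.1]
opening: 0.007
finger_force: 1.3
fix -0.0035491329012217916 0.009862364939917505 0.04304563367390313 F fix -0.18893439932368744 -2.403976873211793 2.0724328554840246 t 17.4167
turn [-0.002 -0.003  0.003] shift [0.0091 0.0005 0.002 ] world d [ 0.0017  0.009  -0.002 ]
tool x,y in world [0.129 0.992 0.   ] [ 0.992 -0.129  0.   ]
```

```bash

python3 -m inch '-1 0.003 0 0 0 0 0;-1 0.003 0 0 0 0 0;-1 0.002 0 0 0 0 0;-1 0.002 0 0 0 0 0;-1 0.002 0 0 0 0 0;-1 0 0 0 0 0 0'
python3 - <<'E'
from h import *
where()
E
```

```text
clock: 17.92
tool_pos: [0.4863, 0.1056, 0.0431]
eef_rot: [0.751, 0.66, -0.001, -0.001]
contact_force: [-1.8, -9.7, 5.1]
opening: 0.007
finger_force: 4.8
fix -0.0036815717037752328 0.018580106701739662 0.04305825845265181 F fix -0.5719055136406077 -9.82973231221654 5.111384534978489 t 17.9167
```

```bash

python3 -m inch '-1 0.002 0 0 0 0 0;-1 0.002 0 0 0 0 0;-1 0 0 0 0 0 0'
python3 - <<'E'
from h import *
where()
E
python3 -m inch '-1 0.002 0 0 0 0 0;-1 0.001 0 0 0 0 0;-1 0 0 0 0 0 0'
python3 - <<'E'
from h import *
where()
E
```

```text
clock: 18.17
tool_pos: [0.486, 0.1057, 0.0431]
eef_rot: [0.753, 0.659, -0.003, 0.0]
contact_force: [-2.3, -16.9, 6.1]
opening: 0.002
finger_force: 8.5
fix -0.00399985676719211 0.018689581613626348 0.0430985416108765 F fix -0.141063228353147 -17.087704966780148 6.132773234641022 t 18.1667
clock: 18.42
tool_pos: [0.486, 0.1058, 0.0431]
eef_rot: [0.753, 0.657, -0.005, 0.001]
contact_force: [-2.8, -22.3, 7.8]
opening: 0.006
finger_force: 11.4
fix -0.004039085015733093 0.01875165915767052 0.04311947832964127 F fix 0.05191231300181931 -22.450538836468215 7.773403200802072 t 18.4167
```

The stone is firmly against the end stop: the TCP stalled at y 18.7 with 22 N. Backing off, rising and looking.

```bash

python3 -m inch '-1 -0.009 0 0 0 0 0;-1 -0.005 0 0 0 0 0;-1 0 0 0 0 0 0;-1 0 0 -0.02 0 0 0;-1 0 0 -0.03 0 0 0;-1 0 0 -0.03 0 0 0;-1 0 0 -0.03 0 0 0;-1 -0.03 0 -0.03 0 0 0;-1 -0.04 0 0 0 0 0;-1 -0.04 0 0 0 0 0;-1 0 0 0 0 0 0;-1 0 0 0 0 0 0'
python3 - <<'E'
from h import *
where()
p,d=shot('wrist')
cv2.imwrite('pics/home.png',cv2.resize(p[:,:,::-1],(800,500),interpolation=cv2.INTER_CUBIC))
print(np.round(1.25*proj('wrist',[fix(25,15,34),fix(40,15,34),fix(-32,28,58),fix(32,28,58)])))
go(fix(135,-72,200),82.6,'grasp'); print(get_state()['q'])
E
```

```text
clock: 19.42
tool_pos: [0.4728, -0.0085, 0.1824]
eef_rot: [0.751, 0.66, 0.001, -0.002]
contact_force: [-0.8, 0.7, 0.7]
opening: 0.009
finger_force: 0.0
fix -0.0024385458988488273 -0.09632634762926738 0.1824194535178481 F fix -0.9153469349332316 0.5657424756160101 0.6915576018749932 t 19.4167
[[440.  90.]
 [461.  90.]
 [358.  64.]
 [455.  64.]]
turn [ 0.002 -0.005 -1.568] shift [-0.1375  0.0223 -0.0099] world d [0.1392 0.0044 0.0099]
tool x,y in world [-0.992  0.129  0.   ] [0.129 0.992 0.   ]
[-0.20602189  0.62258812  0.19954645  2.09292072 -0.27974382  0.45203007
  0.08367819]
```

View pics/home.png

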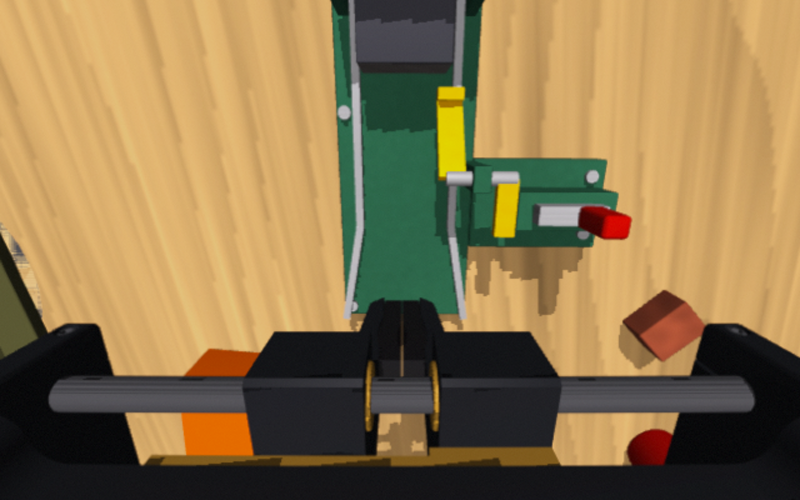

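Catch is down again: its tongue spans (438..465, 88..178), with the tooth between it and the stone's tail at row 65. Now I push the grip in from outside with closed fingers.

```bash

python3 -m inch '-1 0.005 0.034 0 0 0 0;-1 0.005 0.034 0 0 0 0;-1 0.005 0.035 0 0 0 0;-1 0.005 0.035 0 0 0 0;-1 0.004 0.034 0 0 0 0;-1 0 0 0.0 0 0 0;-1 0 0 0.03 0 0 0;-1 0 0 0.03 0 0 0;-1 0 0 0 0 0 0;-1 0 0 0 0 0 0'
python3 - <<'E'
from h import *
where(); go(fix(170,-72,81),-7.4)
E
```

```text
clock: 20.3
tool_pos: [0.6446, -0.0023, 0.1202]
eef_rot: [0.749, 0.662, -0.001, -0.004]
contact_force: [0.2, 0.7, 0.6]
opening: 0.006
finger_force: 0.0
fix 0.1671500898518097 -0.06799631874256439 0.12017820477822186 F fix 0.07229096669704399 0.7245735008801799 0.5767189904240227 t 20.3
turn [-0.007 -0.004  0.006] shift [-0.004   0.0028  0.0392] world d [ 0.0023 -0.0043 -0.0392]
tool x,y in world [0.129 0.992 0.   ] [ 0.992 -0.129  0.   ]
```

```bash

python3 -m inch '-1 -0.004 0.004 0 -0.007 -0.004 0.006;-1 0 0 0.02 0 0 0;-1 0 0 0.018 0 0 0;-1 0 0 0 0 0 0;-1 0 -0.006 0 0 0 0;-1 0 -0.006 0 0 0 0;-1 0 -0.006 0 0 0 0;-1 0 -0.006 0 0 0 0;-1 0 -0.006 0 0 0 0;-1 0 -0.006 0 0 0 0;-1 0 -0.004 0 0 0 0;-1 0 0 0 0 0 0'
python3 - <<'E'
from h import *
where()
E
```

```text
clock: 21.3
tool_pos: [0.609, -0.0043, 0.0838]
eef_rot: [0.752, 0.659, 0.001, 0.002]
contact_force: [1.1, 0.4, 0.5]
opening: 0.007
finger_force: 0.3
fix 0.132145423333721 -0.07455482365115161 0.08379181053659338 F fix 1.0078581238224331 0.49402379628682747 0.4950684724225043 t 21.3
```

```bash

python3 -m inch '-1 0 -0.004 0 0 0 0;-1 0 -0.003 0 0 0 0;-1 0 -0.003 0 0 0 0;-1 0 -0.002 0 0 0 0;-1 0 -0.002 0 0 0 0;-1 0 0 0 0 0 0'
python3 -c "
from h import *
where()"
python3 -m inch '-1 0 -0.002 0 0 0 0;-1 0 -0.002 0 0 0 0;-1 0 -0.001 0 0 0 0;-1 0 0 0 0 0 0'
python3 -c "
from h import *
where()"
```

```text
clock: 21.8
tool_pos: [0.5956, -0.0025, 0.0833]
eef_rot: [0.752, 0.659, 0.001, 0.002]
contact_force: [2.3, 0.8, 1.3]
opening: 0.004
finger_force: 0.7
fix 0.11857496933313556 -0.07456551351216265 0.08334999947396307 F fix 2.161440570010703 1.0809137306034309 1.2557045350684197 t 21.8
clock: 22.13
tool_pos: [0.5942, -0.0023, 0.0837]
eef_rot: [0.752, 0.659, 0.003, 0.005]
contact_force: [8.1, -0.3, -4.0]
opening: 0.008
finger_force: 3.6
fix 0.11717322373310954 -0.0745180516341312 0.08367522601596852 F fix 8.032071148011923 0.781731116025361 -4.015642126906741 t 22.1333
```

```bash

python3 -m inch '-1 0 -0.002 0 0 0 0;-1 0 -0.002 0 0 0 0;-1 0 -0.002 0 0 0 0;-1 0 0 0 0 0 0'
python3 -c "
from h import *
where()"
python3 -m inch '-1 0 0.01 0 0 0 0;-1 0 0.01 0 0 0 0;-1 0 0.01 0 0 0 0;-1 0 0.01 -0.01 0 0 0;-1 0 0 -0.03 0 0 0;-1 0 0 -0.03 0 0 0;-1 0 0 -0.04 0 0 0;-1 -0.04 0 0 0 0 0;-1 -0.04 0 0 0 0 0;-1 -0.04 0 0 0 0 0;-1 -0.04 0 0 0 0 0;-1 0 0 0 0 0 0;-1 0 0 0 0 0 0'
python3 - <<'E'
from h import *
where()
p,d=shot('wrist'); q,_=shot('top')
cv2.imwrite('pics/final.png',np.vstack([cv2.resize(p[:,:,::-1],(480,300)),cv2.resize(q[100:300,160:480][:,:,::-1],(480,300),interpolation=cv2.INTER_CUBIC)]))
E
```

```text
clock: 22.47
tool_pos: [0.5938, -0.0023, 0.0842]
eef_rot: [0.752, 0.659, 0.007, 0.009]
contact_force: [17.1, -2.1, -11.8]
opening: 0.007
finger_force: 8.0
fix 0.11680235520313688 -0.0745685075858616 0.08416747650852208 F fix 17.18003245318689 0.1549570025885516 -11.787096110911948 t 22.4667
clock: 23.55
tool_pos: [0.6008, -0.1686, 0.1932]
eef_rot: [0.755, 0.656, -0.0, 0.001]
contact_force: [-0.1, 1.0, -0.1]
opening: 0.005
finger_force: 0.0
fix 0.14510769444623595 -0.23858727445235314 0.1931751800159633 F fix -0.1828722955852956 0.9987663969847286 -0.14854182965195348 t 23.55
```

View pics/final.png

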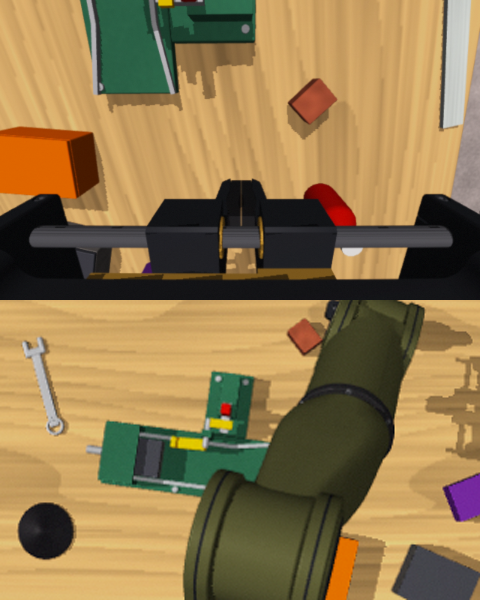

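The stone is home at (148,460), with its front under the hood and the catch behind it. The grip (226,409) is in against its stop (17 N), and the bystanders in view look undisturbed. Handing in.

```bash
python3 -c "
from plant import r
print(r.finish_job())"
```

```text
the job is handed in; nothing more can be done
None
```

I loaded the granite block fully home, the catch dropped behind it, and I locked the red grip back in; the job was handed in at about 24 s of simulated time, and no verdict came back.

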